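# Swing the loaded dish bar home over the light window

### The job

Set the blue Petri dish in the round pocket of the swing bar, then push the bar's free end round over the light window until it snaps past the spring roller and is held firmly against the rubber stop by the roller. Feel your way and do not ram the stop; leave the dish in its pocket and the other things on the bench alone.

Things in the scene. Friction and masses are not known exactly. Their poses are not given: they have to be found in the camera images.
- stage: White fixed base plate, 310 x 320 mm, 12 mm thick, flat on the bench, carrying the steel pivot pin. Origin: on the vertical pivot axis at bench level; z up. The plate spans x -205 to +105, y -45 to +275 mm. The bar's home direction is along stage +y within 0.18 rad. At the +y edge sits a blue L-shaped end block, top 44 mm above the bench, with a black rubber stop and an orange spring roller.
- window (a point): Centre of the round yellow light window (radius 34 mm) in the plate's top, 12 mm above the bench, 105 mm from the pivot. Axes as the stage's. The bar's pocket comes to lie over it.
- stop_mid (a point): Where the rubber stop's face WOULD be with the end block at its middle setting: 178 mm from the pivot, 22 mm above the bench; axes as the stage's. The block is really clamped up to 0.14 rad round the pivot either way (25 mm here); where is not reported, so feel or look. The stop faces -x, meets the bar's leading side and yields 1 mm per 6 N. Over 11 N of bar on stop is ramming.
- roller_mid (a point): Where the spring roller's axis WOULD be with the end block at its middle setting (stop and roller shift together): 12 mm diameter, 215 mm from the pivot, sprung towards it. It resists from about 15 mm of bar-tip travel before home, with up to some 6 N at the tip; about 5 mm before home the tip passes it, the push force drops, and the roller drives the bar onto the stop, holding it with 2 to 5 N.
- bar: Aluminium swing bar on the base plate, hole loose on the pivot pin (0.75 mm play), kept down by the pin's head. 215 mm from hole to pointed tip, 30 mm wide; underside 12, top 32 mm above the bench; 0.3 to 0.65 kg. Origin: hole centre, underside; x along the bar to its free end, z up. It starts 0.5 to 0.85 rad anticlockwise (from above) of stage +y and swings home clockwise: its +y side is pushed.
- pocket (a point): Centre of the floor of the dish pocket, on the bar's top face, 105 mm from the pivot. A rim 4 mm high, 60 mm inside and 68 mm outside diameter, surrounds it.
- push_face (a point): Middle of the push place on the bar's trailing side, beside the red band near the free end: 165 mm from the pivot, 22 mm above the bench. Its axes are the bar's; push along the bar's -y. Bearing down on the bar while pushing makes it bind on the plate.
- dish: Low blue Petri dish with a white top face and a green specimen on it, 50 mm diameter, 16 mm high, 60 g, lying on the cork mat. Origin: centre of its underside.
- mat: Square cork mat 110 x 110 mm, 4 mm thick, fixed to the bench, on which the dish starts. Origin: centre of its underside.
- wash_bottle: White wash bottle with red cap, 66 mm diameter, 160 mm tall, standing on the bench; to be left alone. Origin: centre of its underside.
- vial: Glass vial with cork, 26 mm diameter, 73 mm tall, standing; to be left alone. Origin: centre of its underside.
- forceps: Steel forceps lying flat, 120 mm long, 5 mm high; to be left alone. Origin: middle of the length, on the underside; x along them.

How it is judged (in metres and radians):
On the way, in this order (a step that is already met when the one before it is completed fails the run):
1. the dish lies flat in the bar's pocket, let go (horizontal distance between dish and pocket below 0.007 m and z of dish in the frame of pocket below 0.002 m and angle between dish's own z axis and vertical below 0.06 rad and contact force between the fingers and dish below 0.1 N), for 0.2 s.
2. the bar has snapped past the roller and bears on the stop (contact force between bar and rubber_stop_c0 above 1 N), for 0.2 s.
At the end, for the whole second after the job is handed in: The bar is at rest past the spring roller, pressed on the rubber stop with more than 1 N by the roller alone, and the dish lies flat and at rest in the bar's pocket, its centre within 7 mm of the pocket's (contact force between bar and rubber_stop_c0 above 1 N and horizontal distance between dish and pocket below 0.007 m and z of dish in the frame of pocket below 0.002 m and angle between dish's own z axis and vertical below 0.06 rad and linear speed of each of bar, dish below 0.01 m/s); the robot touches nothing.
It fails at once if the bar is rammed on the stop (over 11 N) (contact force between bar and rubber_stop_c0 above 11 N).
It fails at once if the wash bottle, vial or forceps are shifted by more than 15 mm (distance of any of wash_bottle, vial, forceps from where it was at the start of the episode above 0.015 m).
It also fails if it takes over 70 s, if anything falls off the work surface, if the arm or the gripper's body presses on something with over 40 N, if the wrist force passes 120 N, or if a joint passes its speed limit or range.

### The arm

A 7-joint arm with a two-finger parallel gripper is mounted at the origin on the work surface. World frame = base frame: x ahead of the robot, y to its left, z up, the work surface at z = 0. Lengths are in mm, angles in rad, forces in N, time in s.
With the tool pointing down it reaches from about 375 to 925 mm from the base axis. Payload 3.1 kg.
Tool frame: the origin (TCP) lies at the very end of the fingers, on their centre line; the grasp point (between the pads) lies 19 mm behind it; z points along the fingers, y is the line along which they close (so a half turn about z gives the same grasp; the last joint's range is limited). The gripper opens to 85 mm and grips with 20 to 120 N. Pads are 22 mm wide; open, the fingers measure 114 mm over their backs; the gripper's body (76 mm by 85 mm) begins 54 mm behind the grasp point. The pads swing forward as they close: fully open they stand 13 mm farther back than shut.
Start: joints at [-1.419, 0.383, 0.044, 1.598, -0.018, 1.161, -0.05], TCP at [160.663, 629.833, 231.269] pointing down, gripper open.
Joint ranges: [-2.61, 2.61], [-0.41, 2.15], [-1.48, 1.57], [0, 2.5], [-1.57, 4.71], [0.05, 1.97], [-2.85, 2.85]. Speed limits (rad/s): [2.79, 2.79, 3.14, 3.14, 3.14, 3.14, 3.14].

### API

Orientations are given as a 3x3 rotation matrix whose columns are the frame's x, y, z axes.
In Python, from bench import robot gives the robot as it stands.
- The arm moves only by the tool arm_command, never from a script. Its argument "deltas" is a list of rows, each a list of 5 numbers: the opening, from -1 (shut) to 1 (fully open), then the shift along the world's x, y, z in mm, then the turn about the world's z in rad. In form: [[jaw, dx, dy, dz, twist], ...]. A call has 1 to 8 rows; each row shifts and turns the commanded pose from where the row before left it; what a row does not reach is not made up. A row lasts 1/10 s, in which the tool goes at most 50 mm and 8.59 degrees, less where a joint would pass 70% of its speed; a pose out of reach is approached as far as the arm can. A call with a gripper value outside its range is refused whole. The fingers move at their own pace and stop on an object; "grip_force" is the grip in N (left out, the last holds). Time passes only in rows, so rows that do not move let the fingers close. It gives the time, the measured TCP pose, the force, the opening and the grip force at its end, in the units of the state.
- robot.sense(): the state, without advancing time (a new reading comes with each control period).
- robot.capture(name): name is "scene" or "side" or "wrist"; returns a dict with "frame" (480x640x3 uint8, red, green, blue), "fovy" (degrees; the focal length in pixels is half the picture's height over the tangent of half this angle, whatever the lens; pixels are square), "cx", "cy" (the principal point, pixels), "T" (4x4, takes a point from camera to world coordinates). Camera axes: x right, y down, z forward; pixel columns grow to the right and rows downward; lengths in mm; the calibration is good to about 2 mm. A picture is of the moment at which its call begins. There is no depth.
- robot.job_done(): hands the job in; it is judged then, once.
Trained networks look in the newest picture that a camera, given by its name, has taken for a name from the list of things; names that differ only in an ending like _2 or _b are one class to them, and where a whole thing is asked for, a point or a joint stands for the part that bears it (a point fixed in the world has none). Each returns a list of dicts, best first, with "score" (0 to 1); they miss things now and then, are a little off and sometimes report something else, mostly with a low value. They report only what shows in the picture. A call takes as long as a camera call.
- robot.look_for(camera, thing): "xy" ([column, row] in pixels, amid what is visible of it).
The state is a dict: "time_s": time; "joints": joint angles; "joint_vel": joint speeds; "effort": joint torques, N m; "ee_pos": TCP position; "ee_rot": TCP orientation; "ft_force": force on the tool from outside, world axes, zero at the start; "moment": the same for the moment, N m; "opening": finger opening in mm; "grasp_force": force on a finger pad.
Only numpy, scipy, OpenCV 4.12 (cv2) and the standard library are available. Lean on these libraries where they do the work, as an engineer would, in place of code of your own. Each camera call takes 0.05 s, during which the arm holds its last target. There are 200 camera calls.

## Working session

There is one attempt and no reset: what is moved stays moved. The work goes in short steps, Python scripts to look and compute and a tool call to move; the robot and the scene stay as the last step left them, time stands still between calls to the robot, and variables do not carry over. Pictures are saved under pics/ and viewed, at most 12 in all, crops included, and the job is handed in when it is done.

Besides the shell and the picture viewer there is one more tool, called after "Call:" by a JSON object that holds its "method" and its "body", one argument or row to a line. arm_command: Moves the arm, as the interface text tells. Its arguments: {"type":"object","properties":{"deltas":{"type":"array","items":{"type":"array","items":{"type":"number"}}},"grip_force":{"type":"number"}},"required":["deltas"]}

```bash
mkdir -p pics
cat > h.py <<'E'
from bench import robot
import numpy as np, cv2
def cap(n,f=None):
    c=robot.capture(n)
    if f: cv2.imwrite('pics/'+f,cv2.cvtColor(c['frame'],cv2.COLOR_RGB2BGR))
    return c
def px2w(c,uv,z):
    f=240/np.tan(np.radians(c['fovy'])/2)
    d=np.array([(uv[0]-c['cx'])/f,(uv[1]-c['cy'])/f,1.])
    T=np.array(c['T']);d=T[:3,:3]@d;o=T[:3,3]
    return o+d*(z-o[2])/d[2]
def w2px(c,p):
    f=240/np.tan(np.radians(c['fovy'])/2)
    T=np.array(c['T']);q=T[:3,:3].T@(np.array(p)-T[:3,3])
    return [c['cx']+f*q[0]/q[2],c['cy']+f*q[1]/q[2]]
E
python3 - <<'E'
from h import *
np.set_printoptions(precision=1,suppress=True)
for n in ['scene','side']:
    c=cap(n,n+'0.png'); print(n,np.array(c['T'])[:3,3],c['fovy'])
    for t,z in [('dish',16),('mat',4),('bar',32),('pocket',32),('push_face',22),('stage',12),('wash_bottle',80),('vial',36),('forceps',3)]:
        for r in robot.look_for(n,t)[:2]: print(t,round(r['score'],2),np.array(r['xy']),px2w(c,r['xy'],z))
s=robot.sense();print(s['time_s'],s['ee_rot'],s['opening'],s['ft_force'])
E
```

```text
scene [ 940.1  554.  1011.6] 44.770714431200275
dish 0.88 [302.2 139.2] [ 433.3 -298.    16. ]
mat 0.76 [286.5 146.3] [ 470.8 -309.3    4. ]
bar 0.77 [326.8 247.3] [565.    0.8  32. ]
pocket 0.59 [329.3 249.2] [563.4   7.5  32. ]
push_face 0.76 [323.5 249.1] [569.2  -4.9  22. ]
stage 0.87 [333.7 281. ] [591.5  64.7  12. ]
stage 0.34 [299.1 139.1] [ 437.2 -305.8   12. ]
wash_bottle 0.85 [192.  174.7] [ 715.4 -285.5   80. ]
vial 0.98 [515.6 342.9] [399.5 370.7  36. ]
vial 0.64 [324.3 251.5] [576.4   8.8  36. ]
forceps 0.88 [454.4 390.8] [538.8 370.4   3. ]
forceps 0.65 [286.3 145.9] [ 470.  -311.6    3. ]
side [492.5 670.3 844.6] 52.614166144054806
dish 0.77 [389.  152.2] [ 434.3 -312.    16. ]
mat 0.75 [377.9 155.8] [ 461.7 -308.5    4. ]
mat 0.31 [323.3 235.9] [570.8 -22.7   4. ]
bar 0.71 [322.2 234.8] [571.   -2.4  32. ]
pocket 0.71 [327.5 236.5] [559.   1.  32.]
push_face 0.69 [325.8 238.2] [562.9  -2.   22. ]
stage 0.61 [314.8 269.8] [577.   78.3  12. ]
wash_bottle 0.65 [280.5 129.8] [ 709.6 -287.7   80. ]
vial 0.88 [394.7 409.5] [404.5 364.9  36. ]
vial 0.45 [323.8 237.1] [566.4   6.9  36. ]
forceps 0.95 [309.5 410.9] [548.3 372.6   3. ]
1.0 [[-1.   0.2 -0. ]
 [ 0.2  1.   0. ]
 [ 0.   0.  -1. ]] 85.23102101337702 [ 0.1  0.1 -0.2]
```

View pics/scene0.png

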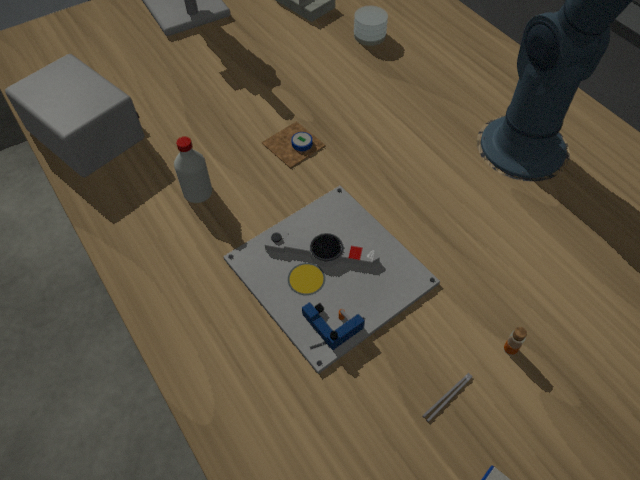

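View pics/side0.png

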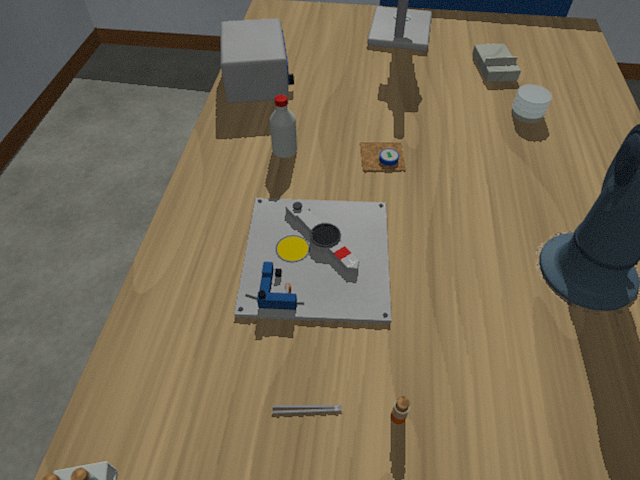

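The pictures match the detections: the bar's hub pin is at side (297,207), the pocket at (325,236) and the red band at (343,254). The window is at (292,249) and the end block at about (275,290). The dish is at (389,157) on the mat. I'll go towards the dish by an arc.

Call:
{"method": "arm_command", "body": {
  "deltas": [
    [1,40,-28,0,0],
    [1,40,-28,0,0],
    [1,40,-28,0,0],
    [1,40,-30,0,0],
    [1,40,-30,0,0],
    [1,40,-30,0,0],
    [1,40,-30,0,0],
    [1,40,-30,0,0]
  ],
  "grip_force": 30
}}

```text
time_s: 1.8
ee_pos: [482.1, 394.5, 231.6]
ee_rot: [[-0.969, 0.247, 0.0], [0.247, 0.969, 0.001], [-0.0, 0.001, -1.0]]
ft_force: [0.9, 0.2, 0.4]
opening: 85.6
grasp_force: 0.0
```

Call:
{"method": "arm_command", "body": {
  "deltas": [
    [1,5,-49,0,0],
    [1,5,-49,0,0],
    [1,5,-49,0,0],
    [1,5,-49,0,0],
    [1,5,-49,0,0],
    [1,5,-49,0,0],
    [1,5,-49,0,0],
    [1,5,-49,0,0]
  ]
}}

```text
time_s: 2.6
ee_pos: [520.7, 1.9, 231.7]
ee_rot: [[-0.969, 0.247, 0.001], [0.247, 0.969, 0.001], [-0.001, 0.001, -1.0]]
ft_force: [1.4, 0.2, -0.3]
opening: 85.4
grasp_force: 0.0
```

Run:
```python
from h import *
np.set_printoptions(precision=1,suppress=True)
c=cap('wrist','w1.png'); s=robot.sense(); print(s['time_s'],s['ee_pos'],s['ee_rot'],np.array(c['T'])[:3,3],c['fovy'])
for t,z in [('dish',16),('bar',32),('pocket',32),('push_face',32),('stage',12)]:
    for r in robot.look_for('wrist',t)[:2]: print(t,round(r['score'],2),np.array(r['xy']),px2w(c,r['xy'],z))
```

```text
2.65 [521.  -10.  232.2] [[-1.   0.3  0. ]
 [ 0.3  1.  -0. ]
 [-0.  -0.  -1. ]] [440.7  22.1 374.2] 63.244616339735344
dish 0.59 [  3.9 190.7] [ 444.3 -281.1   16. ]
bar 0.92 [325.8 243.2] [563.3  -0.8  32. ]
pocket 0.6 [324.4 240.3] [560.2  -1.4  32. ]
stage 0.74 [374.4 210.4] [549.4  51.1  12. ]
stage 0.71 [325.3 246.8] [574.   -3.5  12. ]
```

View pics/w1.png

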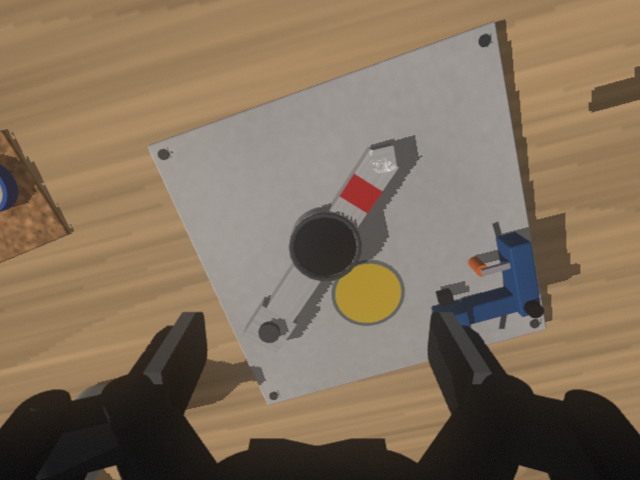

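The view is clear: the pin is at (270,332), the window at (368,294) and the pocket at (325,245). The band is at (361,195), the roller at (477,266) and the rubber stop at about (446,297).

```bash
cat > g.py <<'E'
from h import *
np.set_printoptions(precision=1,suppress=True)
c=cap('wrist')
E
python3 - <<'E'
from g import *
fr=c['frame'];hsv=cv2.cvtColor(fr,cv2.COLOR_RGB2HSV)
def blob(lo,hi,z,n):
    m=cv2.inRange(hsv,lo,hi);k,l,s,ce=cv2.connectedComponentsWithStats(m);i=1+np.argmax(s[1:,4]);print(n,ce[i],s[i],px2w(c,ce[i],z));return px2w(c,ce[i],z)
W=blob((20,150,100),(32,255,255),12,'window');R=blob((175,150,80),(180,255,255),32,'red');R=blob((0,180,80),(5,255,255),32,'red0');blob((6,170,120),(14,255,255),35,'roller')
def p(uv,z):return px2w(c,uv,z)
S=[p(u,12) for u in [(164,154),(485,40),(534,323),(273,395)]]
print(np.array(S)); 
print('pin36,40',p((270,332),36),p((270,332),42)); P=p((325,245),36);print('pocket',P)
print('tip',p((397,153),32),p((369,145),32),'stop',p((446,297),34),'roller',p((477,266),30))
for z in (36,42):
    v=p((270,332),z);print(z,np.linalg.norm((W-v)[:2]),np.linalg.norm((P-v)[:2]),np.linalg.norm((R-v)[:2]))
E
```

```text
window [364.3 294.3] [ 332  265   65   59 2969] [634.2  26.8  12. ]Traceback (most recent call last):
  File "<stdin>", line 5, in <module>
  File "<stdin>", line 4, in blob
    return _wrapfunc(a, 'argmax', axis=axis, out=out, **kwds)
    return bound(*args, **kwds)
ValueError: attempt to get argmax of an empty sequence
```

Call:
{"method": "arm_command", "body": {
  "deltas": [
    [1,-8,-40,0,0],
    [1,-8,-42,0,0],
    [1,-8,-42,0,0],
    [1,-8,-42,0,0],
    [1,-8,-42,0,0],
    [1,-8,-42,0,0],
    [1,0,0,-30,0],
    [1,0,0,0,0]
  ]
}}

```text
time_s: 3.75
ee_pos: [470.4, -244.4, 198.2]
ee_rot: [[-0.969, 0.247, -0.007], [0.247, 0.969, 0.003], [0.007, 0.001, -1.0]]
ft_force: [-0.7, 1.2, -1.0]
opening: 85.7
grasp_force: 0.0
```

Run:
```python
from g import *
cv2.imwrite('pics/w2.png',cv2.cvtColor(c['frame'],cv2.COLOR_RGB2BGR))
print(robot.sense()['ee_pos'])
for r in robot.look_for('wrist','dish')[:2]: print(r,px2w(c,r['xy'],20))
```

```text
[ 471.8 -243.6  199.4]
{'xy': [241.7, 185.3], 'score': 0.68} [ 436.9 -301.    20. ]
{'xy': [546.6, 209.0], 'score': 0.55} [520.  -56.3  20. ]
```

View pics/w2.png

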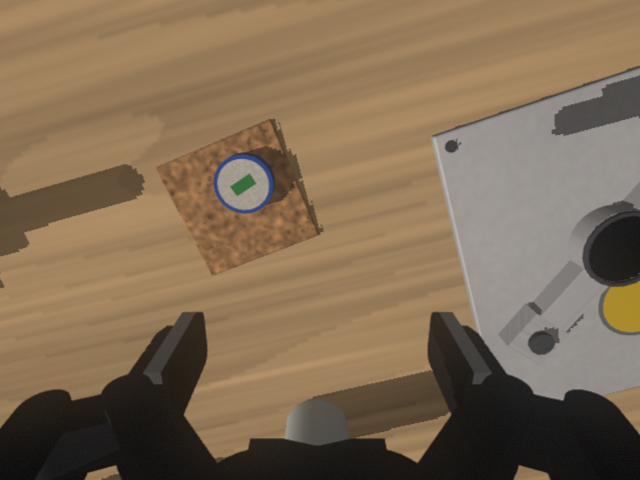

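Run:
```python
from g import *
f=c['frame'];h=cv2.cvtColor(f,cv2.COLOR_RGB2HSV)
m=cv2.inRange(h,(105,120,60),(125,255,255));k,l,s,ce=cv2.connectedComponentsWithStats(m)
i=min(range(1,k),key=lambda i:-s[i,4]);print(s[i])
pts=np.argwhere(l==i)[:,::-1].astype(np.float32);(u,v),r=cv2.minEnclosingCircle(pts);print(u,v,r)
print(px2w(c,(u,v),18),px2w(c,(244,183),20),px2w(c,(316,420),90))
print(np.linalg.norm(px2w(c,(u-r,v),18)-px2w(c,(u+r,v),18)))
```

```text
[213 150  59  58 500]
241.90762329101562 178.4125518798828 29.828960418701172
[ 435.6 -299.5   18. ] [ 439.5 -298.5   20. ] [ 630.5 -284.1   90. ]
50.09330737110391
```

Call:
{"method": "arm_command", "body": {
  "deltas": [
    [1,-12,-18,-35,0],
    [1,-12,-18,-35,0],
    [1,-11,-18,-35,0],
    [1,0,0,-35,0],
    [1,0,0,-15,0],
    [1,0,0,0,0]
  ]
}}

```text
time_s: 4.5
ee_pos: [437.8, -297.6, 44.9]
ee_rot: [[-0.97, 0.244, -0.003], [0.244, 0.97, 0.003], [0.004, 0.002, -1.0]]
ft_force: [0.6, 0.1, -0.3]
opening: 85.5
grasp_force: 0.0
```

Run:
```python
from g import *
f=c['frame'];h=cv2.cvtColor(f,cv2.COLOR_RGB2HSV)
cv2.imwrite('pics/w3.png',cv2.cvtColor(f,cv2.COLOR_RGB2BGR))
m=cv2.inRange(h,(105,120,60),(125,255,255));k,l,s,ce=cv2.connectedComponentsWithStats(m)
i=min(range(1,k),key=lambda i:-s[i,4]);print(s[i])
pts=np.argwhere(l==i)[:,::-1].astype(np.float32);(u,v),r=cv2.minEnclosingCircle(pts);print(u,v,r,px2w(c,(u,v),19),robot.sense()['ee_pos'])
```

```text
[ 262  234  103   95 1242]
312.6536560058594 278.9437561035156 51.70235824584961 [ 434.  -299.1   19. ] [ 439.  -298.7   46.5]
```

View pics/w3.png

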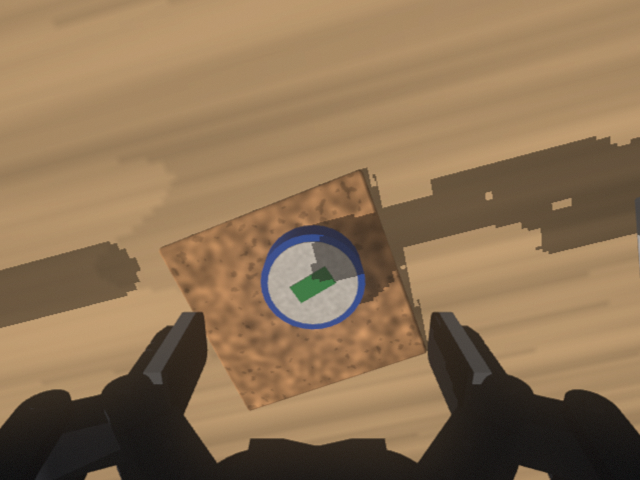

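Call:
{"method": "arm_command", "body": {
  "deltas": [
    [1,-2,0,-25,0],
    [1,0,0,-14,0],
    [1,0,0,0,0],
    [0,0,0,0,0],
    [-0.5,0,0,0,0],
    [-1,0,0,0,0],
    [-1,0,0,0,0],
    [-1,0,0,0,0]
  ]
}}

```text
time_s: 5.35
ee_pos: [436.8, -300.7, 8.7]
ee_rot: [[-0.969, 0.247, 0.002], [0.247, 0.969, -0.001], [-0.002, 0.0, -1.0]]
ft_force: [-0.2, 0.3, 5.5]
opening: 48.6
grasp_force: 30.4
```

Call:
{"method": "arm_command", "body": {
  "deltas": [
    [-1,0,0,0,0],
    [-1,0,0,0,0],
    [-1,0,0,40,0],
    [-1,0,0,45,0],
    [-1,0,0,0,0]
  ]
}}

```text
time_s: 5.85
ee_pos: [439.9, -303.6, 98.1]
ee_rot: [[-0.969, 0.248, 0.011], [0.248, 0.969, -0.006], [-0.012, -0.003, -1.0]]
ft_force: [0.9, -0.6, -0.2]
opening: 48.3
grasp_force: 31.7
```

Call:
{"method": "arm_command", "body": {
  "deltas": [
    [-1,13,40,20,0],
    [-1,13,40,20,0],
    [-1,13,40,20,0],
    [-1,13,40,20,0],
    [-1,13,40,20,0],
    [-1,13,40,0,0],
    [-1,6,20,0,0],
    [-1,0,0,0,0]
  ]
}}

```text
time_s: 6.65
ee_pos: [520.4, -35.0, 191.9]
ee_rot: [[-0.971, 0.239, 0.0], [0.239, 0.971, 0.002], [0.0, 0.002, -1.0]]
ft_force: [0.4, -0.8, -0.8]
opening: 48.4
grasp_force: 31.6
```

Call:
{"method": "arm_command", "body": {
  "deltas": [
    [-1,0,0,0,0],
    [-1,0,0,0,0]
  ]
}}

```text
time_s: 6.85
ee_pos: [518.7, -42.3, 191.8]
ee_rot: [[-0.968, 0.25, -0.001], [0.25, 0.968, -0.001], [0.001, -0.001, -1.0]]
ft_force: [0.2, 0.1, -0.0]
opening: 48.4
grasp_force: 31.6
```

Run:
```python
from g import *
cv2.imwrite('pics/w4.png',cv2.cvtColor(c['frame'],cv2.COLOR_RGB2BGR))
np.save('w4T.npy',np.array(c['T']))
s=robot.sense();print(s['ee_pos'],s['opening'],c['cx'],c['cy'],s['ee_rot'])
```

```text
[518.8 -42.5 191.9] 48.55878996280698 316.9839533396761 235.70305577177862 [[-1.   0.3 -0. ]
 [ 0.3  1.  -0. ]
 [ 0.  -0.  -1. ]]
```

View pics/w4.png

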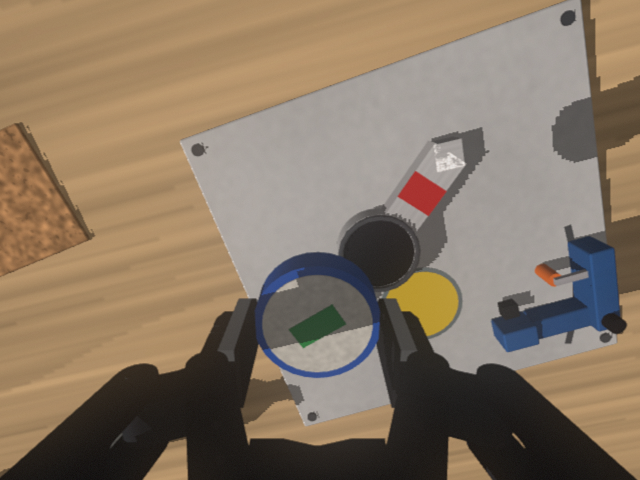

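Run:
```python
from g import *
p=lambda u,z:px2w(c,u,z)
S=np.array([p(u,12) for u in [(198,150),(568,18),(606,338),(312,417)]]);print(S)
print('sides',[np.linalg.norm(S[i]-S[i-1]) for i in range(4)])
cen=S.mean(0); ax=(S[2]+S[1]-S[0]-S[3])[:2];ax/=np.linalg.norm(ax);print('plate cen',cen,'stage y dir',ax)
sx=np.array([ax[1],-ax[0]]);pv=cen[:2]+50*sx-115*ax;print('pivot',pv,'window.. stage theta',np.arctan2(sx[1],sx[0]))
P=p((379,251),36);print('pocket',P,np.linalg.norm(P[:2]-pv))
print('red',p((422,194),32),np.linalg.norm(p((422,194),32)[:2]-pv))
print('tip',p((450,140),32))
for n,u,z in [('stop',(508,302),36),('stop',(508,302),30),('roller',(547,273),35),('roller',(547,273),25)]:
    q=p(u,z)[:2]-pv;print(n,z,q@sx,q@ax,np.hypot(*q))
print('dish top',p((319,316),203),'r',np.linalg.norm(p((257,316),203)-p((380,316),203)),robot.sense()['ee_pos'])
```

```text
[[ 449.8 -125.4   12. ]
 [ 427.8  170.4   12. ]
 [ 714.4  192.1   12. ]
 [ 736.5 -104.8   12. ]]
sides [np.float64(287.4375585359873), np.float64(296.59901157164563), np.float64(287.36734355919566), np.float64(297.6933748197848)]
plate cen [582.1  33.1  12. ] stage y dir [-0.1  1. ]
pivot [640.5 -77.9] window.. stage theta 0.07422545215774522
pocket [562.8  -2.   36. ] 108.57454380408343
red [525.6  40.8  32. ] 165.1815429161383
tip [489.7  68.2  32. ]
stop 36 8.666359228829624 173.3895756401033 173.60602156301556
stop 30 12.792059483270545 175.4502369748551 175.91595277392085
roller 35 -7.378123030874939 209.3158373166486 209.4458317824168
roller 25 -1.0606314490331217 213.93836344578415 213.94099254918657
dish top [514.1 -40.7 203. ] r 47.1351388526705 [519.  -42.4 192. ]
```

Call:
{"method": "arm_command", "body": {
  "deltas": [
    [-1,16,13,-20,0],
    [-1,16,13,-25,0],
    [-1,15,12,-30,0],
    [-1,0,0,-30,0],
    [-1,0,0,-25,0],
    [-1,0,0,0,0],
    [-1,0,0,0,0]
  ]
}}

```text
time_s: 7.65
ee_pos: [566.4, -3.6, 62.3]
ee_rot: [[-0.968, 0.249, -0.001], [0.249, 0.968, -0.001], [0.001, -0.001, -1.0]]
ft_force: [0.8, -0.5, 0.0]
opening: 48.7
grasp_force: 31.7
```

Run:
```python
from g import *
print(robot.sense()['ee_pos'],robot.sense()['opening'])
a=cap('scene')['frame'][200:300,270:390];b=cap('side')['frame'][185:285,265:385]
w=c['frame'][120:420,150:550]
o=np.hstack([cv2.resize(a,(400,333),interpolation=cv2.INTER_CUBIC),cv2.resize(b,(400,333),interpolation=cv2.INTER_CUBIC)])
o=np.vstack([o,np.hstack([cv2.resize(w,(345,259)),np.zeros((259,455,3),np.uint8)])])
cv2.imwrite('pics/h5.png',cv2.cvtColor(o,cv2.COLOR_RGB2BGR))
```

```text
[567.5  -3.3  63.4] 48.07519577592437
```

View pics/h5.png

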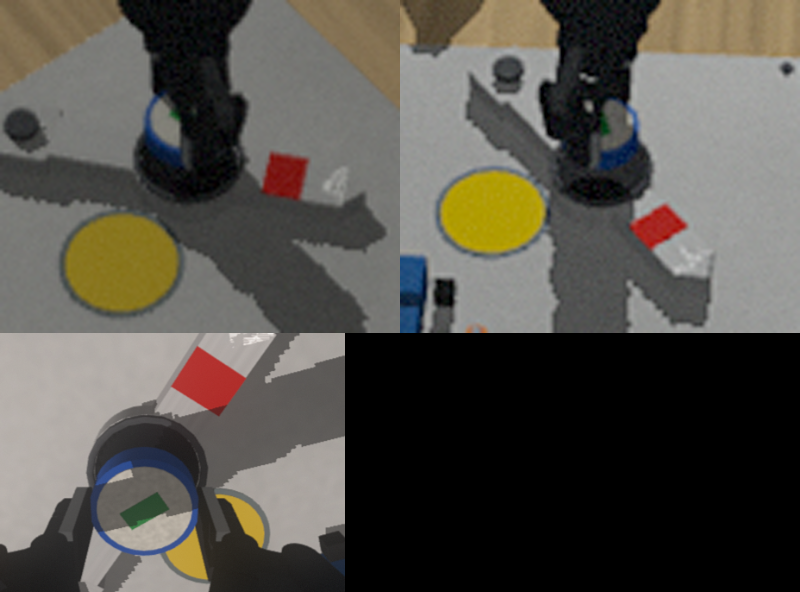

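Run:
```python
from g import *
p=lambda u,z:px2w(c,u,z)
print('pocket',p((321,284),36),'diam',np.linalg.norm(p((252,284),36)-p((390,284),36)))
for z in (66,70,74): print('dish',z,p((318,313.6),z),np.linalg.norm(p((256,313),z)-p((380,313),z)))
print(robot.sense()['ee_pos'])
for n in ('scene','side'):
    k=cap(n); a=[(270+x/3.333,200+y/3.33) for x,y in [(190,152)]] if n=='scene' else [(265+(603)/3.333-120,185+158/3.33)]
    print(n,px2w(k,a[0],36), 'proj TCPbottom',w2px(k,robot.sense()['ee_pos']),w2px(k,[566,-3,75]))
```

```text
pocket [569.3  -1.3  36. ] diam 66.69208716206552
dish 66 [567.7  -2.5  66. ] 50.740464477458
dish 70 [565.4  -1.9  70. ] 49.295522106946514
dish 74 [563.1  -1.3  74. ] 47.85057973643505
[568.2  -2.5  64.2]
scene [563.9  -0.   36. ] proj TCPbottom [np.float64(324.6374266275553), np.float64(237.86278113307588)] [np.float64(325.29703674828704), np.float64(233.95545255171925)]
side [563.3  -6.7  36. ] proj TCPbottom [np.float64(323.7051795678716), np.float64(225.453423183436)] [np.float64(324.61664525237074), np.float64(221.75871625571588)]
```

Call:
{"method": "arm_command", "body": {
  "deltas": [
    [-1,0,0,-10,0],
    [-1,0,0,-10,0],
    [-1,0,0,-3,0],
    [-1,0,0,0,0],
    [-1,0,0,0,0]
  ]
}}

```text
time_s: 8.45
ee_pos: [566.5, -2.2, 38.9]
ee_rot: [[-0.969, 0.247, -0.001], [0.247, 0.969, -0.0], [0.001, -0.0, -1.0]]
ft_force: [1.1, -0.2, -1.3]
opening: 48.6
grasp_force: 31.7
```

Call:
{"method": "arm_command", "body": {
  "deltas": [
    [-1,0,0,-2,0],
    [-1,0,0,-1,0],
    [-1,0,0,0,0]
  ]
}}

```text
time_s: 8.75
ee_pos: [567.0, -2.2, 36.8]
ee_rot: [[-0.969, 0.247, 0.0], [0.247, 0.969, 0.0], [-0.0, 0.0, -1.0]]
ft_force: [-1.3, -0.2, 2.2]
opening: 48.4
grasp_force: 32.0
```

Call:
{"method": "arm_command", "body": {
  "deltas": [
    [0.3,0,0,0,0],
    [0.6,0,0,0,0],
    [0.8,0,0,0,0],
    [0.9,0,0,0,0],
    [0.9,0,0,20,0],
    [0.9,0,0,40,0],
    [0.9,0,0,40,0],
    [0.9,0,0,0,0]
  ]
}}

```text
time_s: 9.55
ee_pos: [571.7, -2.5, 142.3]
ee_rot: [[-0.969, 0.248, 0.012], [0.248, 0.969, 0.002], [-0.011, 0.005, -1.0]]
ft_force: [0.8, 1.0, 0.3]
opening: 81.2
grasp_force: 0.0
```

Call:
{"method": "arm_command", "body": {
  "deltas": [
    [-1,-20,-10,20,0],
    [-1,-20,-10,20,0],
    [-1,0,0,0,0],
    [-1,0,0,0,0]
  ]
}}

```text
time_s: 9.95
ee_pos: [526.8, -22.1, 176.3]
ee_rot: [[-0.969, 0.248, 0.001], [0.248, 0.969, 0.001], [-0.001, 0.001, -1.0]]
ft_force: [-0.3, 0.3, 0.2]
opening: 23.3
grasp_force: 0.0
```

Run:
```python
from g import *
print(robot.sense()['ee_pos'],robot.sense()['opening'],robot.sense()['ft_force'])
cv2.imwrite('pics/w6.png',cv2.cvtColor(c['frame'],cv2.COLOR_RGB2BGR))
```

```text
[526.7 -21.6 175.8] 15.601983073080136 [-0.4  0.8 -0. ]
```

View pics/w6.png

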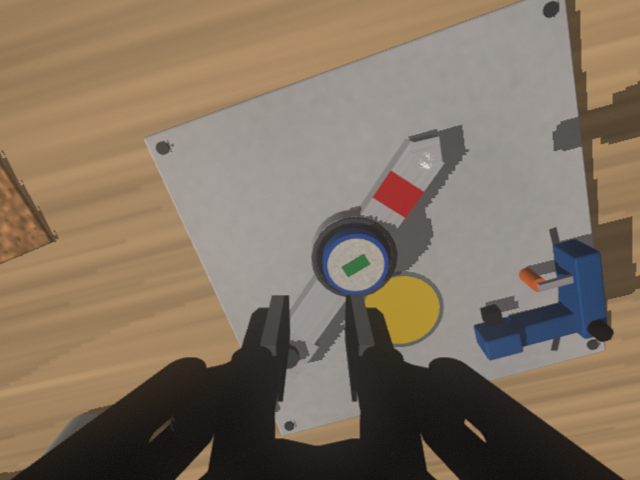

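The dish is seated: its centre is at (356,264) inside the rim at (354,258). Next I'll take the closed fingers to the bar's trailing side, turned to lie square to it.

Call:
{"method": "arm_command", "body": {
  "deltas": [
    [-1,-5,5,-5,0.14],
    [-1,-5,4,-5,0.14],
    [-1,-5,4,-5,0.15],
    [-1,-5,4,-5,0.15],
    [-1,-5,4,-5,0.15],
    [-1,-5,4,-20,0.15],
    [-1,-5,4,-30,0.15],
    [-1,0,0,0,0]
  ]
}}

```text
time_s: 10.8
ee_pos: [487.0, 7.9, 96.7]
ee_rot: [[-0.709, -0.705, -0.011], [-0.705, 0.709, -0.001], [0.009, 0.007, -1.0]]
ft_force: [-1.0, 0.4, 0.2]
opening: -0.0
grasp_force: 0.0
```

Run:
```python
from g import *
s=robot.sense();print(s['ee_pos'],s['ee_rot'],s['joints'],s['opening'],s['time_s'])
```

```text
[489.2   7.3  98.7] [[-0.7 -0.7 -0. ]
 [-0.7  0.7 -0. ]
 [ 0.   0.  -1. ]] [-0.4  0.3  0.4  2.1 -0.1  0.8  2.4] -0.18077358595843893 10.85
```

Call:
{"method": "arm_command", "body": {
  "deltas": [
    [-1,0,0,-40,0],
    [-1,0,0,-30,0],
    [-1,0,0,-8,0],
    [-1,0,0,0,0],
    [-1,0,0,0,0]
  ]
}}

```text
time_s: 11.35
ee_pos: [493.5, 6.8, 24.7]
ee_rot: [[-0.712, -0.703, 0.003], [-0.703, 0.712, 0.0], [-0.002, -0.002, -1.0]]
ft_force: [-0.8, 0.7, 0.4]
opening: -0.4
grasp_force: 0.0
```

Call:
{"method": "arm_command", "body": {
  "deltas": [
    [-1,2,2,-6,0],
    [-1,3,3,0,0],
    [-1,3,3,0,0],
    [-1,3,3,0,0],
    [-1,0,0,0,0]
  ]
}}

```text
time_s: 11.85
ee_pos: [503.7, 18.8, 17.7]
ee_rot: [[-0.71, -0.704, 0.001], [-0.704, 0.71, 0.0], [-0.001, -0.001, -1.0]]
ft_force: [0.0, 0.3, -0.1]
opening: 0.1
grasp_force: 0.0
```

Call:
{"method": "arm_command", "body": {
  "deltas": [
    [-1,2,2,0,0],
    [-1,2,2,0,0],
    [-1,2,2,0,0],
    [-1,0,0,0,0]
  ]
}}

```text
time_s: 12.25
ee_pos: [507.6, 22.9, 17.0]
ee_rot: [[-0.711, -0.703, -0.003], [-0.703, 0.711, -0.001], [0.003, 0.001, -1.0]]
ft_force: [-3.1, -1.7, 2.8]
opening: -0.1
grasp_force: 1.8
```

Run:
```python
import numpy as np
a=2.492-0.03*np.arange(0,23);p=np.c_[np.cos(a),np.sin(a)]*166.8+[640.5,-77.9]
for i in range(22): print(round(a[i+1],3),np.round(p[i+1]-p[i],1),np.round(p[i+1],1))
```

```text
2.462 [3.1 3.9] [510.8  26.9]
2.432 [3.2 3.8] [514.   30.8]
2.402 [3.3 3.7] [517.3  34.5]
2.372 [3.4 3.6] [520.7  38.2]
2.342 [3.5 3.5] [524.2  41.7]
2.312 [3.6 3.4] [527.9  45.1]
2.282 [3.7 3.3] [531.6  48.5]
2.252 [3.8 3.2] [535.5  51.7]
2.222 [3.9 3.1] [539.4  54.8]
2.192 [4. 3.] [543.4  57.7]
2.162 [4.1 2.9] [547.5  60.6]
2.132 [4.2 2.7] [551.7  63.3]
2.102 [4.3 2.6] [556.   65.9]
2.072 [4.4 2.5] [560.4  68.4]
2.042 [4.4 2.3] [564.8  70.7]
2.012 [4.5 2.2] [569.3  72.9]
1.982 [4.6 2.1] [573.8  75. ]
1.952 [4.6 1.9] [578.4  76.9]
1.922 [4.7 1.8] [583.1  78.7]
1.892 [4.7 1.7] [587.8  80.4]
1.862 [4.8 1.5] [592.6  81.9]
1.832 [4.8 1.4] [597.4  83.2]
```

Call:
{"method": "arm_command", "body": {
  "deltas": [
    [-1,3.1,3.9,0,-0.03],
    [-1,3.2,3.8,0,-0.03],
    [-1,3.3,3.7,0,-0.03],
    [-1,3.4,3.6,0,-0.03],
    [-1,3.5,3.5,0,-0.03],
    [-1,3.6,3.4,0,-0.03]
  ]
}}

```text
time_s: 12.85
ee_pos: [526.6, 44.2, 16.8]
ee_rot: [[-0.827, -0.563, -0.005], [-0.563, 0.827, -0.001], [0.005, 0.001, -1.0]]
ft_force: [-4.7, -2.6, 3.6]
opening: -0.0
grasp_force: 2.7
```

Call:
{"method": "arm_command", "body": {
  "deltas": [
    [-1,3.7,3.3,0,-0.03],
    [-1,3.8,3.2,0,-0.03],
    [-1,3.9,3.1,0,-0.03],
    [-1,4,3,0,-0.03],
    [-1,0,0,0,0]
  ]
}}

```text
time_s: 13.35
ee_pos: [543.6, 58.1, 16.8]
ee_rot: [[-0.887, -0.462, -0.001], [-0.462, 0.887, -0.001], [0.001, 0.0, -1.0]]
ft_force: [-1.2, -1.6, -0.4]
opening: -0.1
grasp_force: 1.1
```

Run:
```python
from g import *
s=robot.sense();print(s['ee_pos'],s['ft_force'],s['joints'])
a=cap('scene')['frame'][200:350,240:440];b=cap('side')['frame'][185:335,230:430]
o=np.vstack([np.hstack([cv2.resize(x,(400,300),interpolation=cv2.INTER_CUBIC) for x in (a,b)]),cv2.copyMakeBorder(cv2.resize(c['frame'],(400,300)),0,0,0,400,0)])
cv2.imwrite('pics/h7.png',cv2.cvtColor(o,cv2.COLOR_RGB2BGR))
```

```text
[543.6  58.1  16.8] [-1.7 -1.6 -1. ] [-0.5  0.5  0.4  2.  -0.3  0.7  2.1]
```

View pics/h7.png

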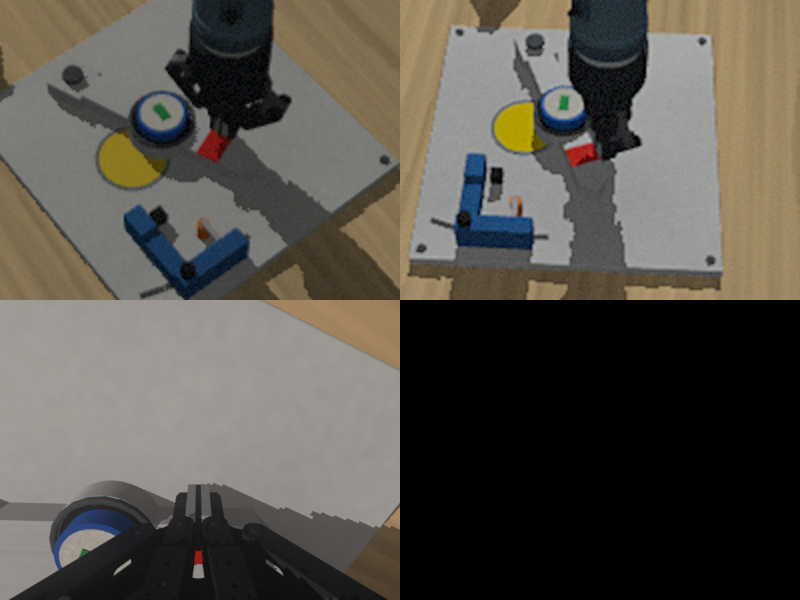

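Call:
{"method": "arm_command", "body": {
  "deltas": [
    [-1,4.1,2.9,0,-0.03],
    [-1,4.2,2.7,0,-0.03],
    [-1,4.3,2.6,0,-0.03],
    [-1,4.4,2.5,0,-0.03],
    [-1,4.4,2.3,0,-0.03],
    [-1,0,0,0,0]
  ]
}}

```text
time_s: 14.1
ee_pos: [567.0, 72.4, 17.5]
ee_rot: [[-0.946, -0.324, 0.002], [-0.324, 0.946, 0.0], [-0.002, -0.0, -1.0]]
ft_force: [-0.2, -0.7, 0.3]
opening: -0.0
grasp_force: 0.2
```

Call:
{"method": "arm_command", "body": {
  "deltas": [
    [-1,2.2,1.1,0,-0.015],
    [-1,2.3,1.1,0,-0.015],
    [-1,2.3,1.1,0,-0.015],
    [-1,2.3,1,0,-0.015],
    [-1,0,0,0,0]
  ]
}}

```text
time_s: 14.6
ee_pos: [575.3, 76.0, 17.3]
ee_rot: [[-0.964, -0.267, 0.001], [-0.267, 0.964, 0.0], [-0.001, -0.0, -1.0]]
ft_force: [-3.3, -1.4, 1.4]
opening: 0.4
grasp_force: 1.5
```

Call:
{"method": "arm_command", "body": {
  "deltas": [
    [-1,1.6,0.7,0,-0.01],
    [-1,1.6,0.7,0,-0.01],
    [-1,1.6,0.6,0,-0.01],
    [-1,1.6,0.6,0,-0.01]
  ]
}}

```text
time_s: 15.0
ee_pos: [581.0, 78.2, 17.3]
ee_rot: [[-0.974, -0.227, -0.0], [-0.227, 0.974, -0.0], [0.0, 0.0, -1.0]]
ft_force: [-4.5, -1.4, 3.4]
opening: 0.2
grasp_force: 2.3
```

Call:
{"method": "arm_command", "body": {
  "deltas": [
    [-1,1.6,0.6,0,-0.01],
    [-1,1.6,0.6,0,-0.01],
    [-1,1.6,0.5,0,-0.01]
  ]
}}

```text
time_s: 15.3
ee_pos: [586.0, 80.0, 17.2]
ee_rot: [[-0.98, -0.198, -0.0], [-0.198, 0.98, -0.0], [0.0, -0.0, -1.0]]
ft_force: [-4.0, -1.3, 2.3]
opening: 0.1
grasp_force: 2.3
```

Run:
```python
from g import *
s=robot.sense();print(s['ee_pos'],s['ft_force'])
a=cap('scene')['frame'][200:350,240:440];b=cap('side')['frame'][205:335,230:390]
o=np.hstack([cv2.resize(x,(400,400),interpolation=cv2.INTER_CUBIC) for x in (a[20:150,20:150],b[:,:130])])
cv2.imwrite('pics/h8.png',cv2.cvtColor(o,cv2.COLOR_RGB2BGR))
```

```text
[586.5  80.2  17.3] [-2.  -1.5  1.1]
```

View pics/h8.png

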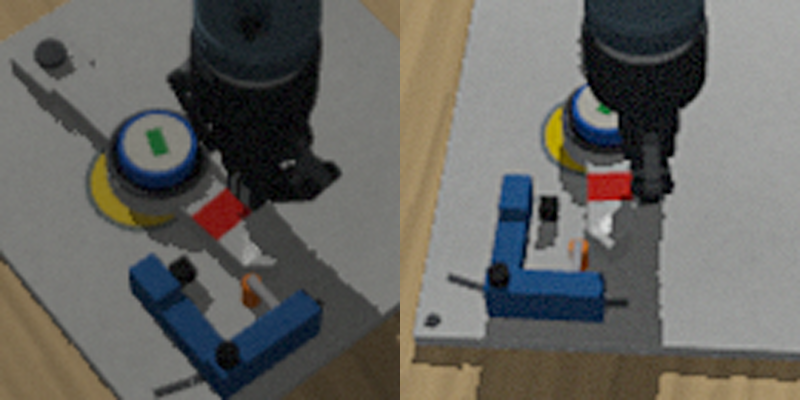

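The side view shows about 20 mm between the bar and the stop. The dish is in place and the tip is just short of the roller.

Call:
{"method": "arm_command", "body": {
  "deltas": [
    [-1,1.6,0.5,0,-0.01],
    [-1,1.6,0.5,0,-0.01],
    [-1,1.6,0.5,0,-0.01]
  ]
}}

```text
time_s: 15.75
ee_pos: [590.5, 81.4, 17.3]
ee_rot: [[-0.986, -0.169, -0.001], [-0.169, 0.986, 0.0], [0.0, 0.0, -1.0]]
ft_force: [-3.5, -0.9, 3.3]
opening: -0.1
grasp_force: 2.2
```

Call:
{"method": "arm_command", "body": {
  "deltas": [
    [-1,1.2,0.4,0,-0.007],
    [-1,1.2,0.4,0,-0.007]
  ]
}}

```text
time_s: 15.95
ee_pos: [593.1, 82.2, 17.2]
ee_rot: [[-0.988, -0.155, -0.0], [-0.155, 0.988, -0.0], [0.0, -0.0, -1.0]]
ft_force: [-4.9, -2.3, 3.6]
opening: -0.2
grasp_force: 2.3
```

Call:
{"method": "arm_command", "body": {
  "deltas": [
    [-1,1,0.3,0,-0.006],
    [-1,1,0.3,0,-0.006]
  ]
}}

```text
time_s: 16.15
ee_pos: [595.1, 82.8, 17.3]
ee_rot: [[-0.99, -0.143, -0.0], [-0.143, 0.99, -0.0], [0.0, -0.0, -1.0]]
ft_force: [-4.9, -0.7, 3.3]
opening: -0.1
grasp_force: 2.2
```

Call:
{"method": "arm_command", "body": {
  "deltas": [
    [-1,1,0.3,0,-0.006],
    [-1,1,0.3,0,-0.006]
  ]
}}

```text
time_s: 16.35
ee_pos: [595.8, 83.1, 17.1]
ee_rot: [[-0.991, -0.131, -0.003], [-0.131, 0.991, -0.0], [0.003, 0.0, -1.0]]
ft_force: [-7.2, -1.3, 6.0]
opening: 0.2
grasp_force: 3.8
```

Call:
{"method": "arm_command", "body": {
  "deltas": [
    [-1,1,0.3,0,-0.006],
    [-1,0,0,0,0]
  ]
}}

```text
time_s: 16.55
ee_pos: [595.9, 83.1, 16.9]
ee_rot: [[-0.992, -0.125, -0.005], [-0.125, 0.992, -0.001], [0.005, 0.0, -1.0]]
ft_force: [-8.7, -1.8, 5.3]
opening: 0.2
grasp_force: 4.0
```

Call:
{"method": "arm_command", "body": {
  "deltas": [
    [-1,1,0.3,0,-0.006],
    [-1,0,0,0,0]
  ]
}}

```text
time_s: 16.75
ee_pos: [595.9, 83.2, 16.7]
ee_rot: [[-0.993, -0.119, -0.007], [-0.119, 0.993, -0.001], [0.007, 0.0, -1.0]]
ft_force: [-9.3, -2.5, 7.5]
opening: -0.4
grasp_force: 4.8
```

The upward force reading grows with the push, which means the fingers are bearing down through friction. I'll lift slightly to relieve it.

Call:
{"method": "arm_command", "body": {
  "deltas": [
    [-1,0,0,1,0],
    [-1,0,0,1,0],
    [-1,0,0,0,0]
  ]
}}

```text
time_s: 17.05
ee_pos: [596.4, 83.3, 17.5]
ee_rot: [[-0.993, -0.12, -0.005], [-0.12, 0.993, -0.001], [0.005, -0.001, -1.0]]
ft_force: [-5.2, -1.9, 0.1]
opening: -0.1
grasp_force: 2.7
```

Call:
{"method": "arm_command", "body": {
  "deltas": [
    [-1,1,0.3,0.4,-0.006],
    [-1,0,0,0,0]
  ]
}}

```text
time_s: 17.25
ee_pos: [597.0, 83.2, 17.5]
ee_rot: [[-0.994, -0.113, -0.006], [-0.113, 0.994, -0.002], [0.006, -0.001, -1.0]]
ft_force: [-5.3, -2.3, -2.8]
opening: 0.1
grasp_force: 2.7
```

Call:
{"method": "arm_command", "body": {
  "deltas": [
    [-1,1,0.3,0.5,-0.006],
    [-1,0,0,0,0]
  ]
}}

```text
time_s: 17.45
ee_pos: [597.5, 83.4, 17.7]
ee_rot: [[-0.994, -0.107, -0.007], [-0.107, 0.994, -0.002], [0.007, -0.001, -1.0]]
ft_force: [-5.3, -2.2, -3.3]
opening: -0.2
grasp_force: 2.9
```

Call:
{"method": "arm_command", "body": {
  "deltas": [
    [-1,1,0.2,0.1,-0.005],
    [-1,0,0,0,0]
  ]
}}

```text
time_s: 17.65
ee_pos: [598.2, 83.5, 17.7]
ee_rot: [[-0.995, -0.102, -0.008], [-0.102, 0.995, -0.002], [0.008, -0.002, -1.0]]
ft_force: [-6.9, -2.6, -4.1]
opening: -0.2
grasp_force: 3.0
```

Call:
{"method": "arm_command", "body": {
  "deltas": [
    [-1,1,0.2,0.1,-0.005],
    [-1,0,0,0,0]
  ]
}}

```text
time_s: 17.85
ee_pos: [598.9, 83.7, 17.7]
ee_rot: [[-0.995, -0.097, -0.008], [-0.097, 0.995, -0.002], [0.008, -0.001, -1.0]]
ft_force: [-6.3, -1.5, -2.6]
opening: 0.1
grasp_force: 3.2
```

Call:
{"method": "arm_command", "body": {
  "deltas": [
    [-1,1,0.2,0.1,-0.005],
    [-1,0,0,0,0]
  ]
}}

```text
time_s: 18.05
ee_pos: [600.5, 84.0, 17.9]
ee_rot: [[-0.996, -0.092, -0.007], [-0.092, 0.996, -0.002], [0.007, -0.001, -1.0]]
ft_force: [-4.4, -1.7, -3.3]
opening: -0.1
grasp_force: 2.2
```

Call:
{"method": "arm_command", "body": {
  "deltas": [
    [-1,0.8,0.2,0,-0.004],
    [-1,0,0,0,0]
  ]
}}

```text
time_s: 18.25
ee_pos: [605.9, 86.0, 20.3]
ee_rot: [[-0.996, -0.089, 0.002], [-0.089, 0.996, 0.0], [-0.002, 0.0, -1.0]]
ft_force: [-2.1, -0.8, -1.6]
opening: 0.2
grasp_force: 1.4
```

Call:
{"method": "arm_command", "body": {
  "deltas": [
    [-1,0.8,0.2,0,-0.004],
    [-1,0,0,0,0]
  ]
}}

```text
time_s: 18.45
ee_pos: [605.9, 86.2, 20.4]
ee_rot: [[-0.996, -0.086, 0.0], [-0.086, 0.996, 0.0], [-0.0, 0.0, -1.0]]
ft_force: [-2.2, -0.7, -2.0]
opening: -0.0
grasp_force: 1.3
```

It snapped through: the fingers jumped 5 mm and the force dropped. I'll back off and look.

Call:
{"method": "arm_command", "body": {
  "deltas": [
    [-1,-3,-0.3,0,0],
    [-1,-10,-1,0,0],
    [-1,-15,-1,0,0],
    [-1,0,0,30,0],
    [-1,-10,0,40,0],
    [-1,-40,0,40,0],
    [-1,-30,0,20,0],
    [-1,0,0,0,0]
  ]
}}

```text
time_s: 19.25
ee_pos: [501.3, 83.9, 148.8]
ee_rot: [[-0.996, -0.085, 0.004], [-0.085, 0.996, 0.005], [-0.004, 0.005, -1.0]]
ft_force: [0.4, 0.1, -0.7]
opening: 0.1
grasp_force: 0.0
```

Run:
```python
from g import *
s=robot.sense();print(s['ee_pos'],s['ft_force'])
a=cap('scene')['frame'];b=cap('side')['frame']
o=np.hstack([cv2.resize(x,(400,400),interpolation=cv2.INTER_CUBIC) for x in (a[220:350,260:390],b[195:325,230:360])])
cv2.imwrite('pics/h9.png',cv2.cvtColor(o,cv2.COLOR_RGB2BGR))
```

```text
[502.6  84.1 147.9] [ 1.1 -0.7 -0.2]
```

View pics/h9.png

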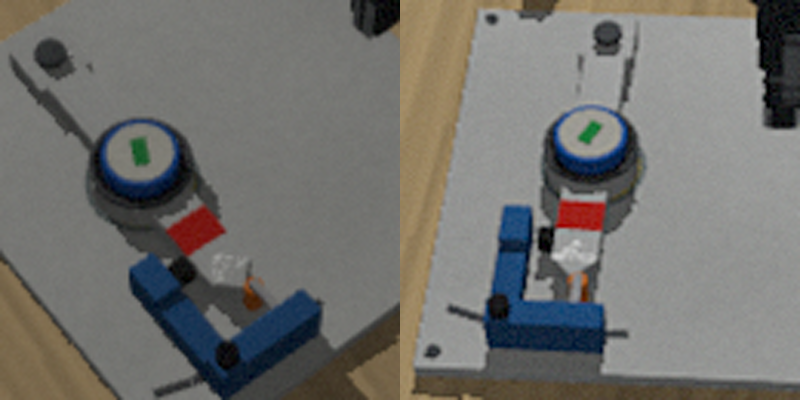

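The bar lies against the stop at side (553,240), and the roller sits behind the tip at (580,285). The dish is centred in the pocket and the robot is clear of everything.

```bash
python3 -c "
from bench import robot
print(robot.job_done())"
```

```text
the job is handed in; nothing more can be done
None
```

The dish is in the bar's pocket, and the bar snapped past the roller and rests against the stop in the final pictures. I handed the job in at about 19 s, but no verdict came back and I could not measure the force on the stop.

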